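Draw the secret drawer with the hook

ROBOT

A 7-joint arm with a two-finger parallel gripper is mounted at the origin on the work surface. World frame = base frame: x ahead of the robot, y to its left, z up, the work surface at z = 0. Lengths are in m, angles in degrees, forces in N, time in s.
With the tool pointing down it reaches from about 0.35 to 0.775 m from the base axis. Payload 3.1 kg.
Tool frame: the origin (TCP) lies on the centre line of the jaws, within the pads' length; the fingertips stand 17 mm ahead of it and the grasp point (between the pads) lies 2 mm behind it (robot.tip_reach is the distance from the TCP to the fingertips, in m); z points along the fingers, y is the line along which they close (so a half turn about z gives the same grasp; the last joint's range is limited). The gripper opens to 85 mm and grips with 20 to 120 N. Pads are 22 mm wide; open, the fingers measure 114 mm over their backs; the gripper's body (76 mm by 85 mm) begins 54 mm behind the grasp point. The pads swing forward as they close: fully open they stand 13 mm farther back than shut.
Start: joints at [62.355, 17.813, 0.802, 86.603, -0.252, 75.585, -1.558], TCP at [0.235, -0.497, 0.248] pointing down, gripper open.
Joint ranges: [-154.91, 154.91], [-16.99, 109.72], [-72.82, 74.43], [7.12, 147.25], [-82.49, 262.49], [11.32, 116.49], [-174.64, 174.64]. Speed limits (degrees/s): [159.86, 159.86, 180, 180, 180, 180, 180].

INTERFACE

Orientations are given as [roll, pitch, yaw] about the fixed x, y, z axes, in that order (R = Rz(yaw) Ry(pitch) Rx(roll)).
In Python, from station import robot, fingers, vision, workorder, recognise gives the robot as it stands. Calls block until the motion is done:
- robot.move_to(position, orientation): joint-space move of the TCP to a pose.
- robot.line_to(position, orientation=None, velocity=0.15, f_stop=None): straight line of the TCP; orientation=None keeps the orientation; velocity is the mean speed in m/s. With f_stop (N) it stops when the force on the tool has changed by that much, and returns True; else False.
- robot.move_j(angles): joint-space move.
- fingers.gripper_to(opening, force=None): opening from 0.0 (shut) to 1.0 (fully open); force is the grip in N (None keeps the last); returns when the fingers have stopped.
- robot.pause(seconds).
- robot.inverse_kinematics(position, orientation): joint angles nearest the present ones, or None.
- vision.grab_frame(name): name is "scene" or "top" or "wrist"; returns the picture (480x640x3 uint8, red, green, blue); there is no depth.
- vision.calibration(name): a dict with "mtx" (3x3 intrinsics, pixels), "k1" (the pictures are not rectified: a ray, as slopes to the right and down, at radius r is drawn at 1 + k1 r^2 times it, then the intrinsics apply), "extrinsics" (4x4, takes a point from world to camera coordinates); the wrist camera has in their place "T_tool_cam" (4x4, takes a point from camera to tool coordinates, whose origin is the TCP and whose axes are the flange's). Camera axes: x right, y up, looking along -z (the intrinsics and any distortion apply to the point x, -y, -z); pixel columns grow to the right and rows downward; lengths in m; the calibration is good to about 2 mm. A picture is of the moment at which its call begins: read the wrist's pose just before it. calibration takes no time and is no camera call.
A pose or a line that the arm cannot do raises robot.PlanningError and nothing moves.
- workorder.close_job(): hands the job in; it is judged then, once.
Trained networks look in the newest picture that a camera, given by its name, has taken for a name from the list of things; names that differ only in an ending like _2 or _b are one class to them, and where a whole thing is asked for, a point or a joint stands for the part that bears it (a point fixed in the world has none). Each returns a list of dicts, best first, with "p" (0 to 1); they miss things now and then, are a little off and sometimes report something else, mostly with a low value. They report only what shows in the picture. A call takes as long as a camera call. They do not tell look-alikes from the thing itself.
- recognise(label, camera): "rect" ([centre column, centre row, width, height] in pixels, round what is visible of it).
Readings, each from a call of its own:
- robot.current_time_s(): time.
- robot.current_joint_positions(): joint angles.
- robot.current_dq(): joint speeds.
- robot.current_joint_torque(): joint torques, N m.
- robot.current_tool_pos(): TCP position.
- robot.current_eef_rot(): TCP orientation.
- robot.current_contact_force(): force on the tool from outside, world axes, zero at the start.
- robot.current_torque(): the same for the moment, N m.
- robot.current_finger_gap(): opening from 0.0 (shut) to 1.0 (fully open).
- robot.current_gripper_force(): force on a finger pad.
Only numpy, scipy, OpenCV 4.12 (cv2) and the standard library are available. Lean on these libraries where they do the work, as an engineer would, in place of code of your own. Each camera call takes 0.05 s, during which the arm holds its last target. There are 200 camera calls.

TASK

Take the wooden-handled draw hook, reach it in under the overhanging top of the walnut puzzle box, feel for the hidden brass eye on the drawer front and with the hook gently draw the drawer out about 60 mm. Then unhook and lay the hook flat on the bench, clear of the box. Do not touch the drawer with the gripper, do not force the eye, and leave the other things on the bench where they are.

Things in the scene. Friction and masses are not known exactly. Their poses are not given: they have to be found in the camera images.
- hook: Draw hook, 110 g, lying flat: pale wooden handle 80 long (x -52 to 28), 20 wide (y), 28 tall, then a steel rod 7 in diameter along +x, its axis 14 above the handle's underside, bent square at x = 95 so that its end points to +y (round end at y = 19.5). Origin: underside of the handle near the balance point, a good place to grip across y.
- hook_tip (a point): Near the end of the hook's bent tip, at x = 95, y = 16, z = 14 in the hook's frame. Axes as the hook's.
- box: Walnut puzzle box, fixed, 150 deep (x), 180 wide (y), 74 tall. Origin: centre of the underside; +x points from front to back. The 12 thick top overhangs the drawer: its front edge is at x = -75, its underside 62 above the bench; the shut drawer's front is at x = -40, and the space below the overhang is open in front and at both ends.
- drawer (a joint): How far the drawer is drawn out towards the box's -x, m: 0 shut, 0.075 at its hard stop; starts at 0 to 0.010. Slides with a steady drag of about 3 N and stays where left. The brass eye on it is spoilt by a push or pull of more than 13 N.
- drawer_face (a point): Centre of the drawer's front face (148 wide, 48 tall), 36 above the bench, axes as the box's. On it, up to 28 to either side of this point (place not known), at the same height, sits the hidden eye: an upright staple of 5 mm wire in the box's x-z plane, 24.5 proud of the face, its opening 19.5 deep (x) and 21 tall (z), entered sideways along y.
- mallet: Boxwood mallet lying on the bench, head 44 in diameter and 75 long, handle 150. Origin under the head. Leave alone.
- gauge: Brass marking gauge, 150 long beam through a 40 tall block, lying on the bench. Origin under the block. Leave alone.
- plug: Ebony key plug, dark upright block 26 x 26 x 50. Origin under its centre. Leave alone.
- panels: Stack of three cedar sliding panels, 110 x 70 x 18 together. Origin under its centre. Leave alone.
There are look-alikes about, which are no part of the job. Of the things shaped like the hook, the wooden one is meant. What is shaped like the box but blue is not meant.

How it is judged (in metres and radians):
On the way, in this order (a step that is already met when the one before it is completed fails the run):
1. the hook is picked up off the bench (height (world z) of hook above 0.012 m), for 0.2 s.
2. the drawer is drawn out 50 mm or more while the hook is still held off the bench (value of joint drawer above 0.05 m and height (world z) of hook above 0.008 m), for 0.2 s.
At the end, for the whole second after the job is handed in: The drawer stands 50 to 70 mm out and still; the hook lies flat on the bench (within 4 mm and 0.1 rad), at rest, not touching the box or drawer, its tip more than 60 mm from the middle of the drawer's face (value of joint drawer between 0.05 and 0.07 m and height (world z) of hook below 0.004 m and angle between hook's own z axis and vertical below 0.1 rad and horizontal distance between hook_tip and drawer_face above 0.06 m and contact force between hook and box below 0.1 N and linear speed of hook below 0.02 m/s and velocity of joint drawer below 0.005 m/s).
It fails at once if the hook presses on the drawer or its eye with more than 13 N (contact force between hook and drawer above 13 N).
It fails at once if the gripper or arm touches the drawer (contact force between any of the fingers, the arm and drawer above 0.5 N).
It fails at once if a bystander is moved more than 20 mm (distance of any of mallet, gauge, plug, panels from where it was at the start of the episode above 0.02 m).
It also fails if it takes over 59 s, if anything falls off the work surface, if the arm or the gripper's body presses on something with over 40 N, if the wrist force passes 120 N, or if a joint passes its speed limit or range.

## Working session

There is one attempt and no reset: what is moved stays moved. The work goes in short steps, each a Python script; the robot and the scene stay as the last script left them, time stands still between calls to the robot, and variables do not carry over. Pictures are saved under pics/ and viewed, at most 10 in all, crops included, and the job is handed in when it is done.

```bash
mkdir -p pics; cat > h.py <<'E'
import numpy as np, cv2
from station import robot, fingers, vision, workorder, recognise
from scipy.spatial.transform import Rotation as R
def cam(name):
    c=vision.calibration(name); K=np.array(c["mtx"]); k1=c["k1"]
    if name=="wrist":
        T=np.eye(4); T[:3,:3]=R.from_euler('xyz',robot.current_eef_rot(),degrees=True).as_matrix(); T[:3,3]=robot.current_tool_pos()
        E=np.linalg.inv(T@np.array(c["T_tool_cam"]))
    else: E=np.array(c["extrinsics"])
    return K,k1,E
def proj(C,P):
    K,k1,E=C; p=(E@np.append(P,1))[:3]; s=np.array([p[0],-p[1]])/-p[2]
    s=s*(1+k1*(s@s)); return (K@[s[0],s[1],1])[:2]
def ray(C,uv,z):
    K,k1,E=C; d=(np.linalg.inv(K)@[uv[0],uv[1],1])[:2]; s=d.copy()
    for _ in range(20): s=d/(1+k1*(s@s))
    M=np.linalg.inv(E); v=M[:3,:3]@[s[0],-s[1],-1]; o=M[:3,3]
    return o+v*(z-o[2])/v[2]
def save(im,n): cv2.imwrite(f"pics/{n}.png",im[:,:,::-1])
E
python3 - <<'E'
from h import *
for n in ("top","scene"):
    save(vision.grab_frame(n),n); C=cam(n); print(n,np.linalg.inv(C[2])[:3,3].round(3),C[1])
    for l in ("hook","box","drawer","mallet","gauge","plug","panels"):
        for d in recognise(l,n)[:3]:
            if d["p"]>.3: print(l,round(d["p"],2),np.round(d["rect"]),ray(C,d["rect"][:2],.02 if l!="box" else .074).round(3))
print(robot.current_tool_pos(),robot.current_eef_rot(),robot.current_time_s())
E
```

```text
top [0.301 0.032 1.471] -0.08145505992658215
hook 0.87 [416. 250.  24.  53.] [ 0.479 -0.203  0.02 ]
hook 0.6 [472. 256.  59.  19.] [ 0.458 -0.352  0.02 ]
box 0.76 [282. 174.  74.  69.] [0.681 0.143 0.074]
box 0.59 [235. 344.  86.  79.] [0.247 0.268 0.074]
mallet 0.93 [169. 283.  30.  73.] [0.409 0.451 0.02 ]
gauge 0.87 [414. 173.  24.  55.] [ 0.687 -0.207  0.02 ]
plug 0.52 [477. 205.  12.   8.] [ 0.595 -0.375  0.02 ]
panels 0.77 [195. 191.  40.  51.] [0.655 0.385 0.02 ]
scene [ 1.03  -0.465  0.588] 0.04010932252690504
hook 0.82 [122. 334.  99.  44.] [ 0.471 -0.358  0.02 ]
hook 0.71 [213. 291.  66.  46.] [ 0.486 -0.197  0.02 ]
box 0.87 [422. 261. 128. 106.] [0.718 0.091 0.074]
box 0.78 [316. 162.  88.  63.] [0.323 0.203 0.074]
mallet 0.88 [415. 164.  62.  35.] [0.43  0.463 0.02 ]
gauge 0.66 [281. 370.  80.  62.] [ 0.696 -0.213  0.02 ]
gauge 0.49 [481. 214.  52.  32.] [0.674 0.383 0.02 ]
plug 0.92 [153. 390.  24.  37.] [ 0.6  -0.37  0.02]
panels 0.58 [481. 213.  61.  31.] [0.672 0.385 0.02 ]
[ 0.23469156 -0.49743313  0.24833682] [1.79995516e+02 1.17203531e-03 2.52601336e+01] 0.8
```

```bash
python3 -c "
import cv2
a=cv2.imread('pics/top.png')[120:400,130:520];cv2.imwrite('pics/t2.png',cv2.resize(a,None,fx=2.05,fy=2.05,interpolation=2))"
```

```text
(no output)
```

View pics/t2.png

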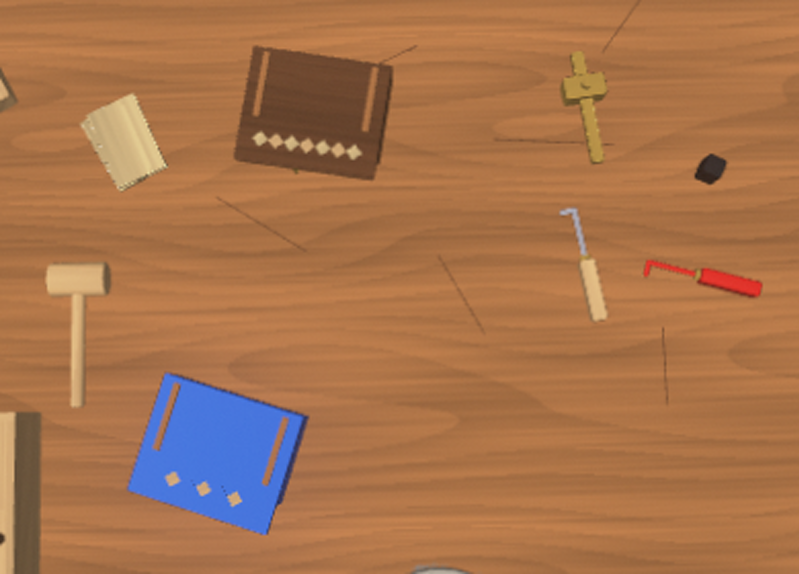

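View pics/scene.png

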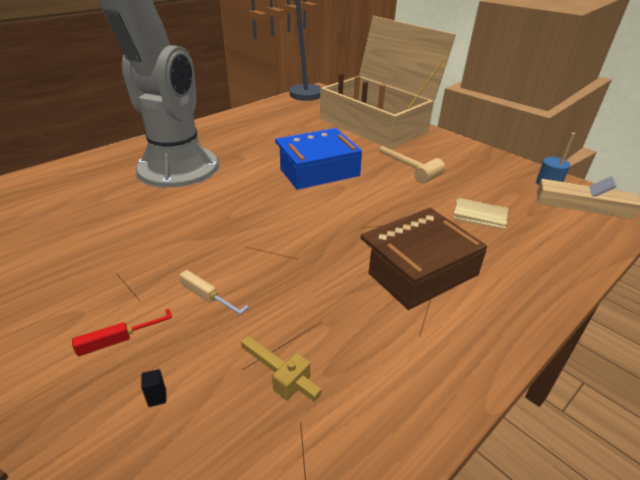

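The top view shows the wooden hook (t2 ≈ 590,265), which points away from the robot with its tip to the left. The walnut box is upper left with its diamond-marked front towards the robot. A small dot just below the front edge (t2 ≈ 295,171) may be the eye. The red hook and the blue box are the look-alikes.

```bash
python3 - <<'E'
from h import *
C=cam("top"); f=lambda p:np.array(p)/2.05+[130,120]
px=[(235,158),(374,180),(392,66),(257,46)] # FL(+y) FR BR BL
W=np.array([ray(C,f(p),.074) for p in px]); print(W.round(4))
y=(W[0]-W[1]+W[3]-W[2])/2; x=(W[3]-W[0]+W[2]-W[1])/2
print(np.linalg.norm(x),np.linalg.norm(y),np.degrees([np.arctan2(x[1],x[0]),np.arctan2(-y[0],y[1])]),W.mean(0))
print('dot',ray(C,f((295,171)),.036))
for n,p in dict(butt=(598,320),ferr=(585,257),bend=(577,211),tip=(562,211)).items(): print(n,ray(C,f(p),.014 if n in('bend','tip') else .026).round(4))
c=vision.calibration("wrist"); print(c)
E
```

```text
[[0.6221 0.241  0.074 ]
 [0.5887 0.066  0.074 ]
 [0.7364 0.0398 0.074 ]
 [0.7684 0.2123 0.074 ]]
0.14954590398907325 0.1767815796107186 [-10.59288656 -10.65787981] [0.6788863  0.13975883 0.074     ]
dot [0.61128955 0.16883291 0.036     ]
butt [ 0.4091 -0.2141  0.026 ]
ferr [ 0.4905 -0.2014  0.026 ]
bend [ 0.5527 -0.1959  0.014 ]
tip [ 0.5533 -0.1763  0.014 ]
{'mtx': array([[341.95129197,   0.        , 319.85971798],
       [  0.        , 341.95129197, 230.27790203],
       [  0.        ,   0.        ,   1.        ]]), 'k1': -0.022049985002461588, 'T_tool_cam': array([[ 5.58759936e-04,  9.54507663e-01,  2.98185864e-01,
         7.59541056e-02],
       [ 9.99999314e-01, -2.26435938e-04, -1.14903071e-03,
        -9.83438017e-04],
       [-1.02923862e-03,  2.98186302e-01, -9.54507135e-01,
        -1.25485510e-01],
       [ 0.00000000e+00,  0.00000000e+00,  0.00000000e+00,
         1.00000000e+00]])}
```

```bash
cat >> h.py <<'E'
BY=-10.6; BC=np.array([.679,.140,0])
def bw(p): return BC+R.from_euler('z',BY,degrees=True).apply(p)   # box->world
def wb(p): return R.from_euler('z',-BY,degrees=True).apply(np.array(p)-BC)
def campose(target,az,el,dist,roll):
    "tool pose for wrist cam looking at target along azimuth az, down by el"
    a,e=np.radians([az,el]); look=np.array([np.cos(a)*np.cos(e),np.sin(a)*np.cos(e),-np.sin(e)])
    xr=np.cross(look,[0,0,1]); xr/=np.linalg.norm(xr)
    M=np.eye(4); M[:3,:3]=np.c_[xr,np.cross(xr,look)*1,-look]
    M[:3,:3]=M[:3,:3]@R.from_euler('z',roll,degrees=True).as_matrix(); M[:3,3]=np.array(target)-look*dist
    T=M@np.linalg.inv(np.array(vision.calibration("wrist")["T_tool_cam"]))
    return T[:3,3],R.from_matrix(T[:3,:3]).as_euler('xyz',degrees=True)
E
python3 - <<'E'
from h import *
t=bw([-.06,0,.04]); q0=np.array(robot.current_joint_positions())
for el in (40,50,60):
  for d in (.2,.26):
    for roll in range(-180,180,30):
      p,o=campose(t,BY,el,d,roll); q=robot.inverse_kinematics(p,o)
      if q is not None: print(el,d,roll,p.round(3),o.round(0),np.round(q))
E
```

```text
40 0.2 -180 [0.599 0.156 0.104] [-180.   33.  169.] [ 11.  28. -48. 114.  72.  42.  -4.]
40 0.2 -150 [0.599 0.174 0.1  ] [-155.   26. -158.] [  9.  39. -60. 109.  81.  66.  16.]
40 0.2 -120 [0.593 0.187 0.09 ] [-138.   10. -134.] [-17.  33. -31. 109.  76.  61.  38.]
40 0.2 -90 [0.583 0.194 0.076] [-129.  -11. -114.] [-23.  38. -31. 112.  85.  69.  53.]
40 0.2 -60 [0.571 0.191 0.063] [-127.  -34.  -95.] [-33.  40. -20. 119.  94.  69.  67.]
40 0.2 -30 [0.56  0.179 0.053] [-137.  -56.  -68.] [-42.  41. -10. 128. 106.  68.  79.]
40 0.2 0 [0.554 0.163 0.05 ] [-180.  -67.  -11.] [-46.  42.   1. 137. 123.  66.  91.]
40 0.2 30 [0.554 0.145 0.054] [137. -56.  47.] [ -8.  44. -31. 142. 142.  79. 131.]
40 0.2 60 [0.56  0.131 0.064] [127. -34.  74.] [ -6.  33. -20. 144. 157.  59. 154.]
40 0.2 90 [0.571 0.125 0.078] [129. -11.  93.] [  35.   39.  -62.  138.  143.   46. -142.]
40 0.2 120 [0.583 0.128 0.091] [138.  10. 112.] [ 35.  31. -61. 130. 117.  30. -94.]
40 0.2 150 [0.593 0.139 0.101] [155.  26. 137.] [ -9.  18. -12. 122.  68.  14. -30.]
40 0.26 -180 [0.554 0.164 0.142] [-180.   33.  169.] [
[... 4341 characters left out ...]
]
60 0.26 -60 [0.552 0.194 0.133] [-150.  -30.  -83.] [  1.  38. -62. 110.  79.  79. 101.]
60 0.26 -30 [0.539 0.183 0.126] [-160.  -42.  -51.] [  4.  34. -62. 121.  88.  71. 120.]
60 0.26 0 [0.532 0.167 0.124] [-180.  -47.  -11.] [-77.  18.  43. 133.  89.  22. 138.]
60 0.26 30 [0.533 0.149 0.127] [160. -42.  29.] [-68.  12.  43. 137. 125.  13. 141.]
60 0.26 60 [0.542 0.134 0.133] [150. -30.  62.] [  37.   17.  -61.  131.   97.   18. -145.]
60 0.26 90 [0.556 0.127 0.142] [149. -15.  88.] [  9.  10. -22. 124.  -8.  13. -10.]
60 0.26 120 [0.572 0.129 0.151] [154.  -1. 114.] [ 25.  17. -41. 112.  12.  30.   2.]
60 0.26 150 [0.585 0.14  0.157] [165.   9. 140.] [ 23.  24. -48. 102.  25.  46.  16.]
```

```bash
python3 - <<'E'
from h import *
robot.move_to([.455,-.205,.22],[180,0,9]); 
C=cam("wrist"); save(vision.grab_frame("wrist"),"w1"); np.savez("w1.npz",*C)
for d in recognise("hook","wrist")[:2]: print(d)
robot.move_to([.45,.1,.25],[180,0,169])
p,o=campose(bw([-.06,.0,.04]),BY,45,.25,180); robot.move_to(p,o)
C=cam("wrist"); save(vision.grab_frame("wrist"),"w2"); np.savez("w2.npz",*C)
print(robot.current_time_s())
E
```

```text
{'rect': [465.9, 221.3, 145.7, 67.0], 'p': 0.76}
{'rect': [316.2, 173.6, 32.2, 161.0], 'p': 0.66}
4.85
```

View pics/w1.png

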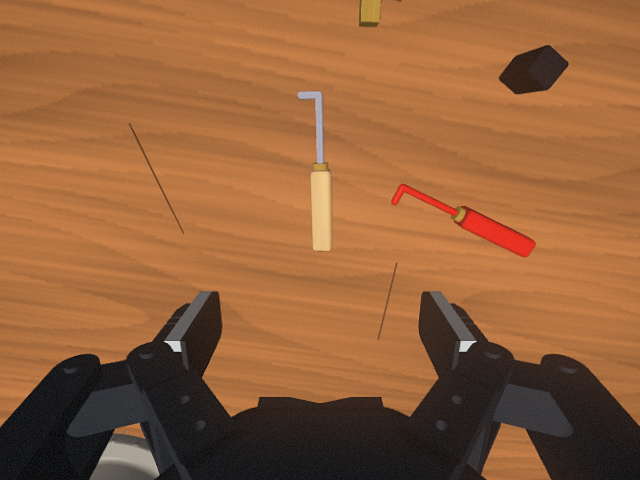

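View pics/w2.png

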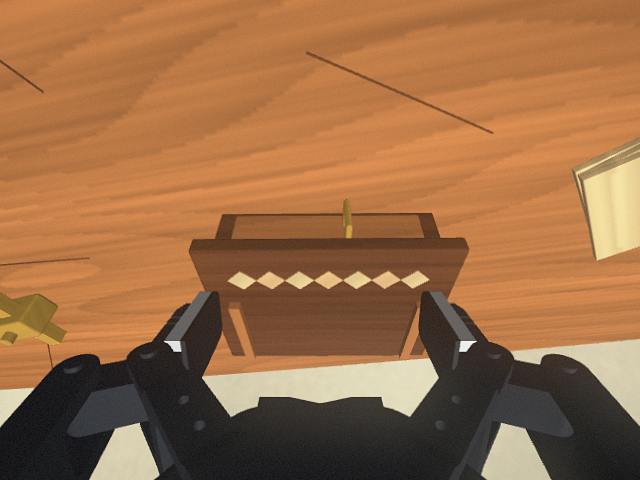

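w1 shows the hook's handle running from (321,250) to (320,168), its bend at (320,96) and its tip at (298,96). In w2 (robot side up) the brass eye is plain at (347,200)–(348,238). The front edge of the top runs (190,240)–(469,239).

```bash
python3 - <<'E'
from h import *
L=lambda n:[np.load(n)[k] for k in('arr_0','arr_1','arr_2')]
C=L("w1.npz")
b=ray(C,(322,250),.026);f=ray(C,(320,168),.026);k=ray(C,(319.5,96),.014);t=ray(C,(298,96),.014)
print(b,f,k,t)
for a,c in((b,f),(b,k)): print(np.linalg.norm((c-a)[:2]),np.degrees(np.arctan2(*(c-a)[[1,0]])))
print('tip',np.linalg.norm(t-k))
C=L("w2.npz")
for p in((190,240),(469,238.5)): print('edge box',wb(ray(C,p,.062)).round(4))
for p in((193,250),(466,250)): print('edgetop box',wb(ray(C,p,.074)).round(4))
for z in(.0205,.025,.036): print('eye',z,wb(ray(C,(347,200),z)).round(4))
for s in(0,.005,.010):
  print(s,[proj(C,bw([-.0645-s,yy,z])).round(0).tolist() for yy,z in((.016,.0205),(.016,.0515))], proj(C,bw([-.04-s,.016,.012])).round())
E
python3 -c "
import cv2
a=cv2.imread('pics/w2.png')[180:270,180:480];cv2.imwrite('pics/w2c.png',cv2.resize(a,None,fx=2.6,fy=2.6,interpolation=2))"
```

```text
[ 0.41057206 -0.21538718  0.026     ] [ 0.4903679  -0.20086297  0.026     ] [ 0.55297575 -0.19062264  0.014     ] [ 0.5499646  -0.17134633  0.014     ]
0.08110689772629 10.315881296678349
0.14454097815892072 9.865291394970242
tip 0.019510081843356925
edge box [-0.0718 -0.0874  0.062 ]
edge box [-0.0731  0.0975  0.062 ]
edgetop box [-0.0753 -0.0813  0.074 ]
edgetop box [-0.0752  0.0912  0.074 ]
eye 0.0205 [-0.0714  0.0191  0.0205]
eye 0.025 [-0.0752  0.0187  0.025 ]
eye 0.036 [-0.0844  0.0176  0.036 ]
0 [[342.0, 207.0], [344.0, 236.0]] [341. 223.]
0.005 [[343.0, 202.0], [345.0, 231.0]] [341. 218.]
0.01 [[343.0, 197.0], [345.0, 226.0]] [341. 214.]
```

View pics/w2c.png

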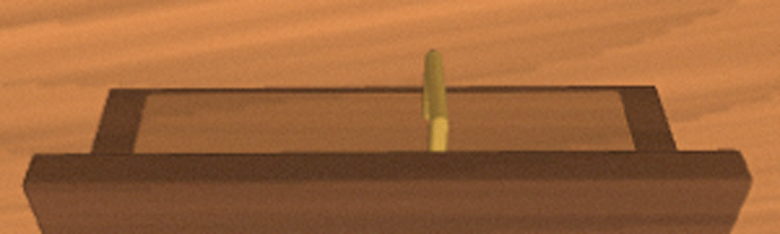

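```bash
python3 - <<'E'
from h import *
p=np.array(robot.current_tool_pos()); robot.line_to(p+[-.06,0,.1])
h=[.4606,-.2067]; o=[180,0,10]
robot.move_to(h+[.15],o); robot.line_to(h+[.021],o,velocity=.1)
fingers.gripper_to(0.0,60); print('gap',robot.current_finger_gap()*85,robot.current_gripper_force())
robot.line_to(h+[.12],o,velocity=.1)
s=bw([-.22,-.015,.0]); o=[180,0,BY]
robot.move_to([s[0],s[1],.12],o); 
C=cam("wrist"); save(vision.grab_frame("wrist"),"w3"); np.savez("w3.npz",*C)
print(robot.current_tool_pos(),robot.current_eef_rot(),robot.current_joint_positions(),robot.current_time_s())
E
```

```text
gap 19.099634614107856 60.06617188453674
[0.46058873 0.16391327 0.11978438] [ 1.79937588e+02 -6.69635188e-03 -1.07596765e+01] [  -7.15522925   18.5406907   -17.76392953  105.94251767    6.74254982
   56.55766862 -128.54141903] 11.8583
```

View pics/w3.png

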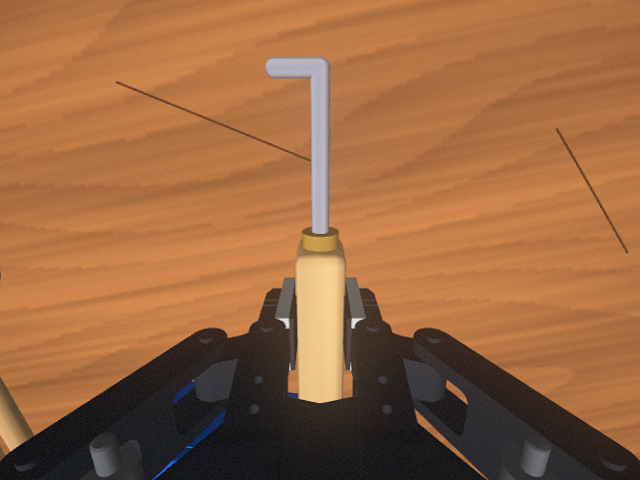

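The hook is gripped square in the fingers, with its bend at (320,67) and tip at (267,67). Next I reach in and feel for the face.

```bash
python3 - <<'E'
from h import *
L=lambda n:[np.load(n)[k] for k in('arr_0','arr_1','arr_2')]
T=np.array(robot.current_tool_pos()); r=R.from_euler('z',BY,degrees=True)
for z in(-.011,-.007,-.003):print('bend',proj(L("w3.npz"),T+r.apply([.0985,0,z])).round(1),'tip',proj(L("w3.npz"),T+r.apply([.095,.0195,z])).round(1))
o=[180,0,BY]; z=.043
robot.line_to(bw([-.22,-.015,z]),o,velocity=.1)
robot.line_to(bw([-.175,-.015,z]),o,velocity=.06)
robot.pause(.3); print('f0',robot.current_contact_force())
hit=robot.line_to(bw([-.125,-.015,z]),o,velocity=.015,f_stop=2)
t=robot.current_tool_pos(); print(hit,'hook tcp box',wb(t).round(4),'front at',(wb(t)[0]+.0985).round(4),robot.current_contact_force(),robot.current_time_s())
E
```

```text
bend [321.5  57.1] tip [268.2  67.7]
bend [321.6  55. ] tip [266.6  66. ]
bend [321.7  52.7] tip [264.9  64.1]
f0 [ 0.36919938 -0.53033529 -0.53286526]
True hook tcp box [-0.1472 -0.0155  0.0422] front at -0.0487 [ 0.17309902  0.11727385 -1.02025724] 15.875
```

```bash
python3 - <<'E'
from h import *
o=[180,0,BY]; z=.043
robot.line_to(bw([-.154,-.015,z]),o,velocity=.03); robot.pause(.2)
hit=robot.line_to(bw([-.135,-.015,z]),o,velocity=.01,f_stop=2)
t=wb(robot.current_tool_pos()); print(hit,t.round(4),robot.current_contact_force())
x=t[0]-.006
robot.line_to(bw([x,-.015,z]),o,velocity=.03); robot.pause(.2); print(robot.current_contact_force())
hit=robot.line_to(bw([x,.035,z]),o,velocity=.012,f_stop=1.5)
t=wb(robot.current_tool_pos()); print(hit,t.round(4),robot.current_contact_force(),robot.current_time_s())
E
```

```text
True [-0.1469 -0.0154  0.0421] [ 0.09788128 -0.03387541 -0.79676476]
[-1.20383427 -0.51782382 -1.58661379]
True [-0.1534  0.012   0.0422] [ 0.27059649 -0.10423641 -2.13563981] 20.2583
```

Both touches found the face about 8.7 mm out. The side contact at y ≈ 12 puts the eye at about 18 mm, which agrees with the pictures, so the tip is in the eye. Now I pull.

```bash
python3 - <<'E'
from h import *
o=[180,0,BY]; z=.043; y=.0105
robot.line_to(bw([-.1532,y,z]),o,velocity=.02); robot.pause(.1)
for x in(-.165,-.185,-.2115):
    hit=robot.line_to(bw([x,y,z]),o,velocity=.02,f_stop=8)
    print(hit,wb(robot.current_tool_pos()).round(4),robot.current_contact_force())
    if hit: break
robot.pause(.4)
C=cam("wrist"); save(vision.grab_frame("wrist"),"w4"); np.savez("w4.npz",*C); print(robot.current_time_s())
E
```

```text
False [-0.1648  0.0104  0.0431] [ 2.02049933  0.23593752 -1.85337773]
False [-0.1852  0.0104  0.0429] [ 0.44490026 -1.53964376 -1.03036334]
False [-0.2116  0.0105  0.0429] [ 1.50845636 -1.32912762 -0.7705578 ]
24.425
```

View pics/w4.png

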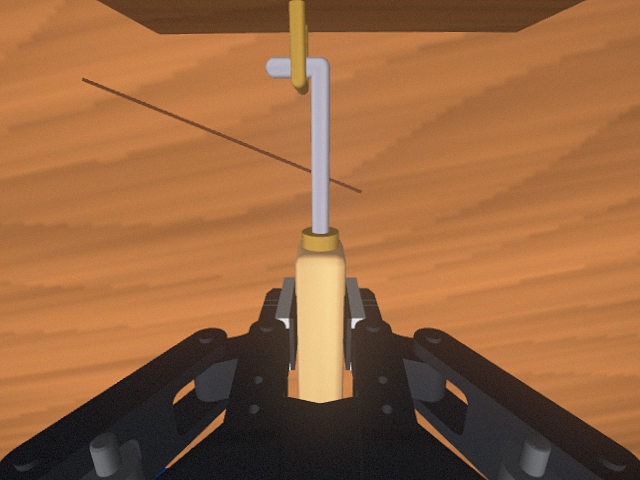

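```bash
python3 - <<'E'
from h import *
C=cam("wrist")
print('eye end',wb(ray(C,(299,85),.049)).round(4),'edge',wb(ray(C,(340,33),.062)).round(4),wb(ray(C,(340,33),.074)).round(4),'rod',wb(ray(C,(300,67),.04)).round(4))
E
```

```text
eye end [-0.124   0.0179  0.049 ] edge [-0.1119  0.0056  0.062 ] [-0.1146  0.0062  0.074 ] rod [-0.1174  0.018   0.04  ]
```

The wire bears on the hook and the drawer stands about 59.5 mm out (eye end at box x = -0.124). Next I unhook and lay the hook down.

```bash
python3 - <<'E'
from h import *
o=[180,0,BY]; z=.043
robot.line_to(bw([-.2060,.0105,z]),o,velocity=.02)
print(robot.line_to(bw([-.2060,-.025,z]),o,velocity=.025,f_stop=4))
robot.line_to(bw([-.26,-.12,z]),o,velocity=.1)
robot.line_to(bw([-.26,-.12,.025]),o,velocity=.04); robot.pause(.2)
print(robot.line_to(bw([-.26,-.12,.018]),o,velocity=.008,f_stop=3),robot.current_tool_pos())
fingers.gripper_to(1.0); robot.pause(.2)
robot.line_to(bw([-.26,-.12,.15]),o,velocity=.1)
C=cam("wrist"); save(vision.grab_frame("wrist"),"w5"); save(vision.grab_frame("top"),"t5")
a=cv2.imread("pics/t5.png")[140:340,200:480]; b=cv2.imread("pics/w5.png")
cv2.imwrite("pics/c5.png",np.hstack([cv2.resize(b,(400,300)),cv2.resize(a,(400,300),interpolation=2)])); print(robot.current_time_s())
E
```

```text
False
True [0.40137708 0.06985312 0.021231  ]
31.4167
```

View pics/c5.png

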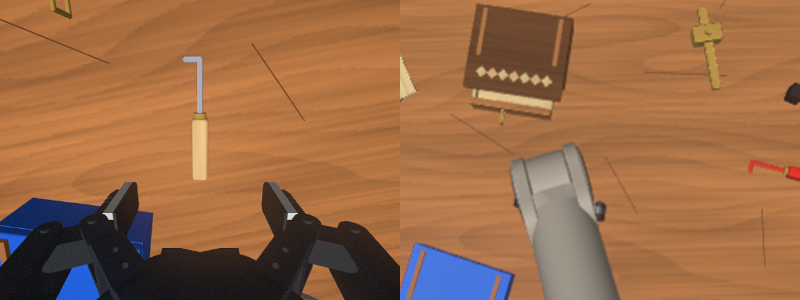

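The hook lies flat and clear, and the drawer is still out. I'll check its travel quickly, then hand in.

```bash
python3 - <<'E'
from h import *
x=wb(ray(cam("top"),(271.4,222.7),.03)); print(x, 'drawer~',-x[0]-.0645)
if .05<-x[0]-.0645<.07: print(workorder.close_job())
E
```

```text
[-0.12306386  0.01427809  0.03      ] drawer~ 0.0585638583887855
the job is handed in; nothing more can be done
None
```

The drawer is drawn out about 59 mm and the hook lies flat on the bench, clear of the box. The job was handed in at about 31 s; no verdict came back.

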